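# Set out the ink and wax-seal sample display

## Robot

A 7-joint arm with a two-finger parallel gripper is mounted at the origin on the work surface. World frame = base frame: x ahead of the robot, y to its left, z up, the work surface at z = 0. Lengths are in m, angles in rad, forces in N, time in s.
With the tool pointing down it reaches from about 0.425 to 0.925 m from the base axis. Payload 6.8 kg.
Tool frame: the origin (TCP) lies at the very end of the fingers, on their centre line; the grasp point (between the pads) lies 19 mm behind it; z points along the fingers, y is the line along which they close (so a half turn about z gives the same grasp; the last joint's range is limited). The gripper opens to 85 mm and grips with 20 to 120 N. Pads are 22 mm wide; open, the fingers measure 114 mm over their backs; the gripper's body (76 mm by 85 mm) begins 54 mm behind the grasp point. The pads swing forward as they close: fully open they stand 13 mm farther back than shut.
Start: joints at [-1.255, 0.477, 0.022, 1.555, -0.011, 1.109, -0.083], TCP at [0.278, 0.615, 0.231] pointing down, gripper open.
Joint ranges: [-2.96, 2.96], [-0.34, 2.1], [-1.41, 1.46], [0.24, 2.44], [-1.37, 4.51], [0.17, 1.92], [-2.96, 2.96]. Speed limits (rad/s): [2.39, 2.39, 3.14, 3.14, 3.14, 3.14, 3.14].

## Interface

Orientations are given as a unit quaternion [w, x, y, z].
In Python, from station import bot gives the robot as it stands.
- The arm moves only by the tool jog_arm, never from a script. Its argument "motion" is a list of rows, each a list of 7 numbers: the turn, a rotation vector about the tool's x, y, z in rad, then the shift along the tool's x, y, z in mm, then the finger opening in mm, from 0 to 85.4. A call has 1 to 10 rows; each row is the pose to reach, as a shift and turn from the pose commanded when the call began, along the tool's axes at that moment; what a row does not reach only later rows make up. A row lasts 1/8 s, in which the tool goes at most 62.5 mm and 10.7 degrees, less where a joint would pass 70% of its speed; a pose out of reach is approached as far as the arm can. A call with a gripper value outside its range is refused whole. The fingers move at their own pace and stop on an object; "grip_force" is the grip in N (left out, the last holds). Time passes only in rows, so rows that repeat a pose let the fingers close. It gives the time, the measured TCP pose, the force, the opening and the grip force at its end, in the units of the state.
- bot.get_obs(): the state, without advancing time (a new reading comes with each control period).
- bot.read_camera(name): name is "side" or "top" or "wrist"; returns a dict with "pixels" (420x560x3 uint8, red, green, blue), "camera_matrix" (3x3 intrinsics, pixels), "distortion" ([k1, k2, p1, p2, k3] as OpenCV has them; the pictures are not rectified), "T" (4x4, takes a point from camera to world coordinates); the wrist camera has in their place "tool_from_camera" (4x4, takes a point from camera to tool coordinates, whose origin is the TCP and whose axes are the flange's). Camera axes: x right, y down, z forward; pixel columns grow to the right and rows downward; lengths in m; the calibration is good to about 2 mm. A picture is of the moment at which its call begins: read the wrist's pose just before it. There is no depth.
- bot.hand_in(): hands the job in; it is judged then, once.
Trained networks look in a picture, given as the dict that the camera call returned (one of the last four; its "shot" number tells which), for a name from the list of things; names that differ only in an ending like _2 or _b are one class to them, and where a whole thing is asked for, a point or a joint stands for the part that bears it (a point fixed in the world has none). Each returns a list of dicts, best first, with "score" (0 to 1); they miss things now and then, are a little off and sometimes report something else, mostly with a low value. They report only what shows in the picture. A call takes as long as a camera call. They do not tell look-alikes from the thing itself.
- bot.spot_in(thing, picture): "xy" ([column, row] in pixels, amid what is visible of it).
- bot.tip_of(thing, picture): "xy" ([column, row] in pixels: a listed point, or the origin of a listed thing).
The state is a dict: "t": time; "q": joint angles; "joint_vel": joint speeds; "joint_torque": joint torques, N m; "eef_pos": TCP position; "tool_rot": TCP orientation; "contact_force": force on the tool from outside, world axes, zero at the start; "torque": the same for the moment, N m; "gripper_width": opening from 0.0 (shut) to 1.0 (fully open); "grasp_force": force on a finger pad.
Only numpy, scipy, OpenCV 4.12 (cv2) and the standard library are available. Lean on these libraries where they do the work, as an engineer would, in place of code of your own. Each camera call takes 0.05 s, during which the arm holds its last target. There are 200 camera calls.

## Task

Set out the sample display on the shop counter: stand the white ink carton in the middle of the square plinth, squared up with it, with the ink bottle centred on top of the carton; stand the round white canister in the middle of the round plinth, and the seal stamp upright on the dark board midway between the two plinths. Lay the roll of tape flat in the left-hand compartment (seen from the robot) of the tray behind the board, and knock none of the five things over.

Things in the scene. Friction and masses are not known exactly. Their poses are not given: they have to be found in the camera images.
- carton_mid (a point): loose white ink carton with a grey band, 56 x 56 mm, 60 mm high, standing upright; the point is its centre, 30 mm above its underside; x and y are square to its side faces. The largest of the loose things, the only square one.
- bottle_mid (a point): loose squat dark ink bottle, closed: round body 46 mm in diameter and 31 mm high, then a shoulder and a black cap 31 mm in diameter; 52 mm high in all, standing upright; the point is its centre, 26 mm above its underside; its axis z points up
- canister_mid (a point): loose round white paper canister (wax beads) with flat lid, 52 mm in diameter, 72 mm high, standing upright; the point is its centre, 36 mm above its underside; its axis z points up
- stamp_mid (a point): loose wax-seal stamp standing upright on its brass head: brass foot 32 mm in diameter and 14 mm high, neck 20 mm, above 24 mm a turned dark wooden handle at most 25 mm in diameter (25 mm from 50 to 68 mm up), 88 mm high in all; the point is its centre, 44 mm above its underside, where the handle is 24 mm thick; its axis z points up
- tape_mid (a point): loose roll of brown paper tape lying flat: ring 42 mm outside and 28 mm inside diameter, 30 mm high; the point is its centre, 15 mm above its underside; its axis z points up
- board: fixed thin charcoal display board lying on the counter, 110 mm (its x) by 340 mm (its y), 4 mm thick; the two plinths stand on it, centred 115 mm either side of its middle along y; origin at the centre of its underside; x points roughly away from the robot, y to the robot's left. Its top, 4 mm above the origin, is free between the plinths.
- square_plinth: fixed low wooden block, square, 96 x 96 mm, 16 mm high, near one end of the board (which end varies); origin at the centre of its underside, on top of the board, so its top is 16 mm above the origin; x and y are square to its sides
- round_plinth: fixed low round wooden block, 96 mm in diameter, 16 mm high, near the other end of the board; origin at the centre of its underside, on top of the board, so its top is 16 mm above the origin
- tray: fixed shallow brown wooden tray with pale liners beyond the board: 92 mm (its x) by 190 mm (its y), 10 mm high, walls and divider 4 mm, two equal open compartments side by side, each 84 x 89 mm inside, centred 46.5 mm from the middle along y; origin at the centre of its underside, floor 4 mm above; x points roughly away from the robot, y to the robot's left: the left compartment is at +46.5 mm
There are look-alikes about, which are no part of the job. What is shaped like the part that bears carton_mid but purple is not meant.

How it is judged:
At the end, for the whole second after the job is handed in: Carton on the square plinth, bottle on the carton, canister on the round plinth, stamp on the board's middle: each centred to 15 mm, carton square to 0.22 rad; tape flat inside the tray's left compartment (centre to 26 mm). Heights to 6 mm, upright to 0.12 rad, at rest (horizontal distance between carton_mid and square_plinth below 0.015 m and z of carton_mid in the frame of square_plinth between 0.04 and 0.052 m and (angle between the x axis of carton_mid and the x axis of square_plinth, either way round below 0.22 rad or angle between the x axis of carton_mid and the y axis of square_plinth, either way round below 0.22 rad) and horizontal distance between bottle_mid and carton_mid below 0.015 m and z of bottle_mid in the frame of carton_mid between 0.05 and 0.062 m and horizontal distance between canister_mid and round_plinth below 0.015 m and z of canister_mid in the frame of round_plinth between 0.046 and 0.058 m and x of stamp_mid in the frame of board between -0.015 and 0.015 m and y of stamp_mid in the frame of board between -0.015 and 0.015 m and z of stamp_mid in the frame of board between 0.042 and 0.054 m and x of tape_mid in the frame of tray between -0.026 and 0.026 m and y of tape_mid in the frame of tray between 0.0205 and 0.0725 m and z of tape_mid in the frame of tray below 0.023 m and angle between each of carton_mid, bottle_mid, canister_mid, stamp_mid, tape_mid's own z axis and vertical below 0.12 rad and linear speed of each of carton, bottle, canister, stamp, tape below 0.02 m/s); the robot touches nothing.
It fails at once if the carton is knocked over (angle between carton_mid's own z axis and vertical above 1 rad).
It fails at once if the bottle is knocked over (angle between bottle_mid's own z axis and vertical above 1 rad).
It fails at once if the canister is knocked over (angle between canister_mid's own z axis and vertical above 1 rad).
It fails at once if the stamp is knocked over (angle between stamp_mid's own z axis and vertical above 1 rad).
It fails at once if the tape is knocked over (angle between tape_mid's own z axis and vertical above 1 rad).
It also fails if it takes over 128 s, if anything falls off the work surface, if the arm or the gripper's body presses on something with over 40 N, if the wrist force passes 120 N, or if a joint passes its speed limit or range.

## Working session

There is one attempt and no reset: what is moved stays moved. The work goes in short steps, Python scripts to look and compute and a tool call to move; the robot and the scene stay as the last step left them, time stands still between calls to the robot, and variables do not carry over. Pictures are saved under pics/ and viewed, at most 14 in all, crops included, and the job is handed in when it is done.

Besides the shell and the picture viewer there is one more tool, called after "Emit:" as a command line: name --pt "numbers of a row" for each row, then --argument value for the rest. jog_arm: Moves the arm, as the interface text tells. Its arguments: {"type":"object","properties":{"motion":{"type":"array"},"grip_force":{"type":"number"}},"required":["motion"]}

```bash
ls; mkdir -p pics; cat > h.py <<'E'
from station import bot
import numpy as np, cv2
from scipy.spatial.transform import Rotation as R
def pose():
    o=bot.get_obs(); T=np.eye(4); w,x,y,z=o["tool_rot"]; T[:3,:3]=R.from_quat([x,y,z,w]).as_matrix(); T[:3,3]=o["eef_pos"]; return o,T
def shot(name):
    o,T=pose(); p=bot.read_camera(name)
    p["W"]=p["T"] if name!="wrist" else T@p["tool_from_camera"]
    return p
def save(p,fn): cv2.imwrite("pics/"+fn,p["pixels"][:,:,::-1])
def ray(p,xy,z):
    u=cv2.undistortPoints(np.array([[xy]],float),np.array(p["camera_matrix"]),np.array(p["distortion"]))[0,0]
    W=np.array(p["W"]); d=W[:3,:3]@[u[0],u[1],1]; c=W[:3,3]
    return c+d*(z-c[2])/d[2]
def proj(p,X):
    W=np.linalg.inv(np.array(p["W"])); rv,_=cv2.Rodrigues(W[:3,:3])
    return cv2.projectPoints(np.array(X,float).reshape(-1,1,3),rv,W[:3,3],np.array(p["camera_matrix"]),np.array(p["distortion"]))[0][:,0]
E
python3 - <<'E'
from h import *
np.set_printoptions(precision=4,suppress=True)
o,T=pose(); print(o,T)
H=dict(carton_mid=.03,bottle_mid=.026,canister_mid=.036,stamp_mid=.044,tape_mid=.015,board=0,square_plinth=.004,round_plinth=.004,tray=0)
for n in ("top","side"):
    p=shot(n); save(p,n+"0.png"); print(n,p["W"][:3,3])
    for k,z in H.items():
        for d in bot.tip_of(k,p)[:3]: print(k,np.round(d["xy"]),round(d["score"],2),ray(p,d["xy"],z)[:2])
E
```

```text
pics
{'t': 0.0, 'q': array([-1.2551,  0.4778,  0.0224,  1.5564, -0.0115,  1.1093, -0.0831]), 'joint_vel': array([ 0.0006,  0.0002, -0.0009, -0.0016,  0.0005,  0.0004,  0.0006]), 'joint_torque': array([ -0.    , -59.6451,   1.6071, -28.1196,   0.0123,   0.0092,
         0.    ]), 'eef_pos': array([0.2774, 0.6147, 0.2303]), 'tool_rot': array([-0.0001,  0.2103,  0.9776, -0.0009]), 'contact_force': array([-0.2365, -0.2742, -0.7966]), 'torque': array([-0.0175, -0.0185, -0.0005]), 'grasp_force': 0.0, 'gripper_width': 0.9993689929643461} [[-0.9115  0.4112 -0.0006  0.2774]
 [ 0.4112  0.9115 -0.0017  0.6147]
 [-0.0001 -0.0018 -1.      0.2303]
 [ 0.      0.      0.      1.    ]]
top [0.2675 0.0743 1.6551]
carton_mid [155. 266.] 0.97 [0.3134 0.4874]
carton_mid [201. 247.] 0.61 [0.3724 0.3412]
carton_mid [202. 213.] 0.59 [0.478  0.3397]
bottle_mid [421. 214.] 0.71 [ 0.4613 -0.3455]
canister_mid [371. 150.] 0.61 [ 0.6671 -0.1932]
tape_mid [417. 166.] 0.67 [ 0.615  -0.3438]
board [305. 206.] 0.88 [0.4981 0.0185]
square_plinth [343. 209.] 0.93 [ 0.4836 -0.1015]
round_plinth [272. 197.] 0.88 [0.5261 0.1221]
tray [282. 155.] 0.93 [0.6633 0.0874]
tray [344. 210.] 0.48 [ 0.4828 -0.106 ]
side [1.4618 0.6771 1.0059]
carton_mid [442. 232.] 0.93 [0.2946 0.4817]
carton_mid [369. 252.] 0.66 [0.4802 0.347 ]
carton_mid [385. 228.] 0.61 [0.3687 0.3443]
bottle_mid [176. 166.] 0.54 [ 0.4589 -0.3423]
bottle_mid [253. 262.] 0.28 [0.6771 0.1109]
canister_mid [162. 215.] 0.89 [ 0.6745 -0.2027]
stamp_mid [345. 269.] 0.73 [0.5826 0.3287]
tape_mid [145. 193.] 0.65 [ 0.6088 -0.3345]
board [264. 217.] 0.66 [0.4859 0.0154]
square_plinth [235. 199.] 0.86 [ 0.4694 -0.1011]
round_plinth [291. 238.] 0.71 [0.5225 0.1308]
round_plinth [164. 217.] 0.34 [ 0.6521 -0.2226]
tray [252. 262.] 0.71 [0.6585 0.0925]
```

```bash
python3 - <<'E'
import cv2
a=cv2.imread("pics/top0.png");cv2.imwrite("pics/top0c.png",cv2.resize(a[100:310,120:460],(800,494),interpolation=cv2.INTER_CUBIC))
a=cv2.imread("pics/side0.png");cv2.imwrite("pics/side0c.png",cv2.resize(a[110:330,100:480],(800,463),interpolation=cv2.INTER_CUBIC))
E
```

```text
(no output)
```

View pics/top0c.png

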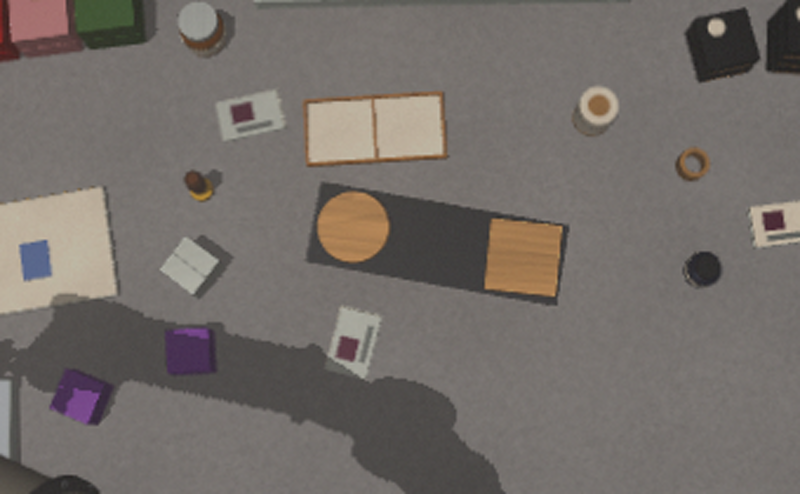

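View pics/side0c.png

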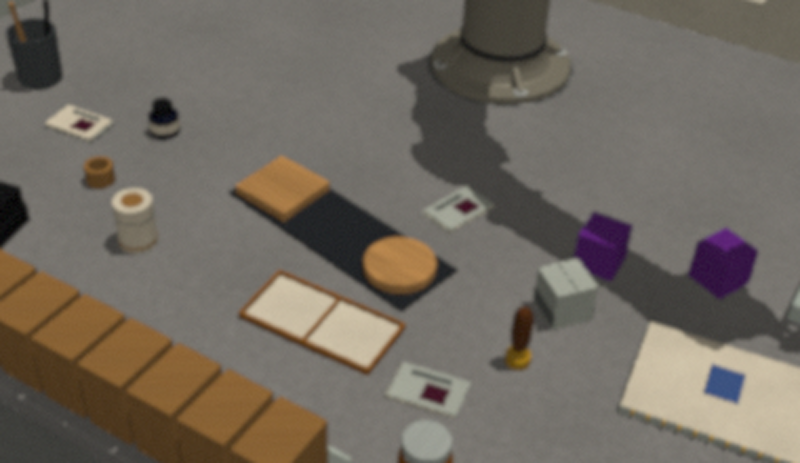

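The top crop shows the real carton as the white square at (190,265), full pixel (201,213). The two purple cartons at full (201,249) and (155,269) are excluded.

- Stamp: full (205,178).
- Canister: white with a brown lid disc, full (373,147). The brown jar with a pale lid at (205,112) is a look-alike.
- Tape: the ring at (415,169).
- Bottle: (419,214).
- Tray: (281,154).

The side view agrees with all of these.

```bash
cat >> h.py <<'E'
np.set_printoptions(precision=4,suppress=True)
def yawT(x,y,z,yaw):  # yaw = direction angle of tool y (closing line), tool pointing down
    c,s=np.cos(yaw),np.sin(yaw); T=np.eye(4)
    T[:3,1]=[c,s,0]; T[:3,2]=[0,0,-1]; T[:3,0]=np.cross(T[:3,1],T[:3,2]); T[:3,3]=[x,y,z]; return T
def go(*targets):
    o,T=pose(); print("now",T[:3,3],"yaw",round(np.arctan2(T[1,1],T[0,1]),3),"q7",o["q"][6])
    for t in targets:
        best=None
        for k in (0,np.pi):
            D=np.linalg.inv(T)@yawT(t[0],t[1],t[2],t[3]+k); r=R.from_matrix(D[:3,:3]).as_rotvec()
            if best is None or np.linalg.norm(r)<np.linalg.norm(best[0]): best=(r,D[:3,3]*1000)
        print(t,"->",np.round(best[0],3),np.round(best[1],1))
E
python3 - <<'E'
from h import *
p=shot("wrist"); print(p["tool_from_camera"],p["camera_matrix"])
go((.478,.34,.23,.9))
E
```

```text
[[ 0.0002 -0.96   -0.2799  0.0718]
 [ 1.     -0.0002  0.0013 -0.0009]
 [-0.0013 -0.2799  0.96   -0.1432]
 [ 0.      0.      0.      1.    ]] [[350.2097   0.     278.5074]
 [  0.     350.2097 207.5363]
 [  0.       0.       1.    ]]
now [0.2776 0.6153 0.2313] yaw 1.147 q7 -0.0831127664942612
(0.478, 0.34, 0.23, 0.9) -> [-0.    -0.     0.247] [-295.9 -168.5    1.3]
```

Emit:
jog_arm --pt "0 0 0.05 -59 -34 0 85" --pt "0 0 0.1 -118 -67 0 85" --pt "0 0 0.15 -178 -101 0 85" --pt "0 0 0.2 -237 -135 0 85" --pt "0 0 0.25 -296 -168 0 85" --pt "0 0 0.25 -296 -168 0 85" --pt "0 0 0.25 -296 -168 0 85"

```text
t: 1.92
eef_pos: [0.4801, 0.3378, 0.2316]
tool_rot: [0.001, 0.333, 0.943, -0.0]
contact_force: [-0.1, 0.3, -0.3]
gripper_width: 0.995
grasp_force: 0.0
```

```bash
cat >> h.py <<'E'
def see(fn,*names):
    p=shot("wrist"); save(p,fn); o,T=pose(); print("tcp",T[:3,3],"t",o["t"])
    H=dict(carton_mid=.03,bottle_mid=.026,canister_mid=.036,stamp_mid=.044,tape_mid=.015,board=0,square_plinth=.004,round_plinth=.004,tray=0)
    for k in names:
        for d in bot.tip_of(k,p)[:3]: print(k,np.round(d["xy"]),round(d["score"],2),ray(p,d["xy"],H[k])[:2])
    return p
E
python3 - <<'E'
from h import *
see("w1.png","carton_mid","stamp_mid")
E
```

```text
tcp [0.4786 0.3401 0.2315] t 1.975
carton_mid [204.  78.] 0.97 [0.3615 0.3441]
carton_mid [279. 172.] 0.72 [0.4739 0.3422]
stamp_mid [338. 261.] 0.91 [0.5822 0.3335]
```

View pics/w1.png

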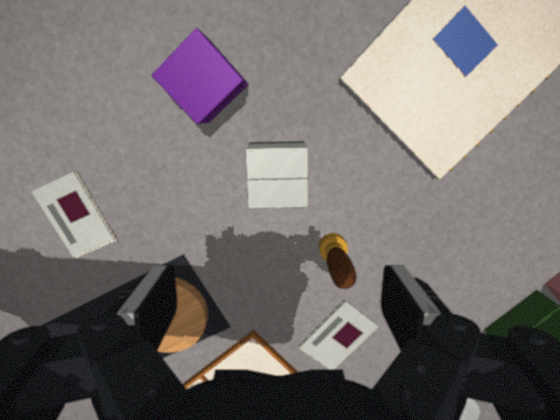

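The wrist view shows the white carton at (277,177), squared with the tool axes. Purple is at (200,75) and the stamp at (338,260). I'll measure the carton's top corners, and the board and plinths at the same time.

```bash
python3 - <<'E'
from h import *
p=shot("wrist"); im=p["pixels"].astype(np.uint8)
hsv=cv2.cvtColor(im,cv2.COLOR_RGB2HSV); m=((hsv[...,2]>165)&(hsv[...,1]<40)).astype(np.uint8)
m=cv2.morphologyEx(m,cv2.MORPH_CLOSE,np.ones((5,5)))
n,l,s,c=cv2.connectedComponentsWithStats(m)
k=l[172,279] or l[190,279]; ys,xs=np.where(l==k); print(s[k],c[k])
pts=np.array([ray(p,(x,y),.06)[:2] for x,y in zip(xs,ys)],np.float32)
(r)=cv2.minAreaRect(pts*1000); print(r)
go((.474,.343,.1,.9))
E
```

```text
[ 244  154   62   60 3576] [275.2299 183.1091]
((472.87261962890625, 340.86419677734375), (55.219696044921875, 55.48016357421875), 52.318119049072266)
now [0.4771 0.3423 0.2312] yaw 0.9 q7 0.23025604947971215
(0.474, 0.343, 0.1, 0.9) -> [ 0.    -0.001 -0.   ] [  2.7  -1.4 131.2]
```

Emit:
jog_arm --pt "0 0 -0.013 2 -4 50 85" --pt "0 0 -0.013 2 -4 100 85" --pt "0 0 -0.013 2 -4 150 85" --pt "0 0 -0.013 2 -4 185 85" --pt "0 0 -0.013 2 -4 211 85" --pt "0 0 -0.013 2 -4 211 85" --pt "0 0 -0.013 2 -4 211 45" --pt "0 0 -0.013 2 -4 211 45" --pt "0 0 -0.013 2 -4 211 45" --pt "0 0 -0.013 2 -4 211 45" --grip_force 50

```text
t: 3.38
eef_pos: [0.4751, 0.3397, 0.0219]
tool_rot: [0.001, 0.324, 0.946, 0.001]
contact_force: [-0.2, 0.1, 6.2]
gripper_width: 0.651
grasp_force: 53.6
```

```bash
python3 - <<'E'
from h import *
o,T=pose(); print(o["gripper_width"],o["grasp_force"],T)
E
```

```text
0.6513298374577737 53.63483905792236 [[-0.7896  0.6136  0.002   0.4751]
 [ 0.6136  0.7896  0.0022  0.3397]
 [-0.0002  0.003  -1.      0.0219]
 [ 0.      0.      0.      1.    ]]
```

```bash
python3 - <<'E'
from h import *
go((.475,.34,.2,.913),(.57,.02,.26,1.383))
E
```

```text
now [0.4751 0.3397 0.0219] yaw 0.91 q7 0.28517733071236356
(0.475, 0.34, 0.2, 0.913) -> [ 0.003  0.    -0.003] [   0.2    0.7 -178.1]
(0.57, 0.02, 0.26, 1.383) -> [ 0.003  0.001 -0.473] [-271.1 -193.5 -238.6]
```

Emit:
jog_arm --pt "0 0 0 0 0 -45 45" --pt "0 0 0 0 0 -90 45" --pt "0 0 -0.06 -40 -28 -135 45" --pt "0 0 -0.14 -80 -57 -170 45" --pt "0 0 -0.22 -124 -89 -200 45" --pt "0 0 -0.32 -170 -121 -220 45" --pt "0 0 -0.4 -220 -157 -239 45" --pt "0 0 -0.47 -271 -193 -239 45" --pt "0 0 -0.47 -271 -193 -239 45" --pt "0 0 -0.47 -271 -193 -239 45"

```text
t: 4.62
eef_pos: [0.5693, 0.0199, 0.2593]
tool_rot: [-0.0, 0.096, 0.995, 0.0]
contact_force: [-0.1, 0.6, -1.1]
gripper_width: 0.648
grasp_force: 53.8
```

```bash
python3 - <<'E'
from h import *
p=see("w2.png","square_plinth","round_plinth","board","tray"); o,T=pose(); print(o["gripper_width"],o["grasp_force"])
E
```

```text
tcp [0.5692 0.0211 0.2592] t 4.675
square_plinth [160. 112.] 0.75 [ 0.4804 -0.0965]
round_plinth [365. 109.] 0.75 [0.5205 0.1261]
round_plinth [118. 294.] 0.39 [ 0.6864 -0.213 ]
board [264. 113.] 0.6 [0.5029 0.0162]
tray [355. 232.] 0.56 [0.6628 0.0974]
0.6504600556778971 53.84386360645294
```

View pics/w2.png

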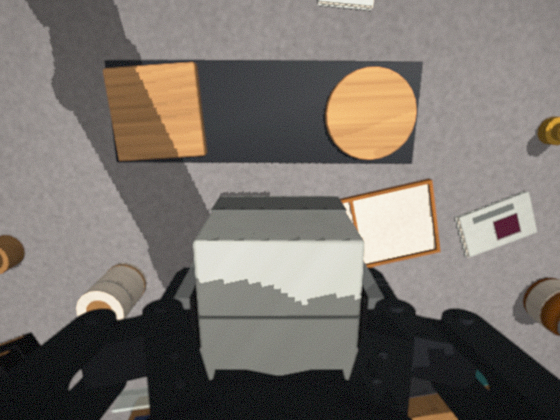

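The view shows the board flat across the top, the square plinth at (157,112), the round one at (371,113), the tray's left compartment at (395,222), and the held carton. The square plinth is turned slightly relative to the board, so I'll segment it.

```bash
cat > m.py <<'E'
from h import *
def seg(p,m,seed,z):
    m=cv2.morphologyEx(m.astype(np.uint8),cv2.MORPH_OPEN,np.ones((3,3))); n,l,s,c=cv2.connectedComponentsWithStats(m)
    k=l[seed[1],seed[0]]; print("area",s[k] if k else "seed missed"); cs,_=cv2.findContours((l==k).astype(np.uint8),0,cv2.CHAIN_APPROX_NONE)
    c=max(cs,key=cv2.contourArea)[:,0]; return np.array([ray(p,q,z)[:2] for q in c],np.float32)*1000
def wood(p):
    h=cv2.cvtColor(p["pixels"],cv2.COLOR_RGB2HSV); return (h[...,1]>80)&(h[...,0]>5)&(h[...,0]<25)&(h[...,2]>60)
E
python3 - <<'E'
from m import *
p=shot("wrist"); w=wood(p)
a=seg(p,w,(140,100),.02); ra=cv2.minAreaRect(a); print("square",ra)
b=seg(p,w,(371,113),.02); rb=cv2.minEnclosingCircle(b); print("round",rb)
h=cv2.cvtColor(p["pixels"],cv2.COLOR_RGB2HSV)
B=[ray(p,q,.004)[:2] for q in ((106,61),(422,61),(412,163),(118,161))]; print(np.array(B),np.mean(B,0))
Tt=[ray(p,q,.01)[:2] for q in ((433,180),(441,251))]; print("tray corners left near/far",Tt)
o,T=pose(); print(T)
E
```

```text
area [ 102   61  104  100 8737]
square ((480.47271728515625, -95.36683654785156), (98.92694091796875, 97.28856658935547), 82.38853454589844)
area [ 324   67   92   94 6804]
round ((525.7758178710938, 127.67546844482422), 49.01110076904297)
[[ 0.4185 -0.1371]
 [ 0.4817  0.1937]
 [ 0.5892  0.1736]
 [ 0.5237 -0.1573]] [0.5033 0.0182]
tray corners left near/far [array([0.612 , 0.1937]), array([0.7025, 0.1977])]
[[-0.9823  0.1876 -0.0002  0.5695]
 [ 0.1876  0.9823  0.0003  0.0212]
 [ 0.0003  0.0002 -1.      0.2592]
 [ 0.      0.      0.      1.    ]]
```

```bash
python3 - <<'E'
from h import *
go((.482,-.0955,.2,1.438),(.482,-.0955,.09,1.438),(.482,-.0955,.0435,1.438))
E
```

```text
now [0.5695 0.0212 0.2592] yaw 1.382 q7 1.2987032050468805
(0.482, -0.0955, 0.2, 1.438) -> [ 0.    -0.    -0.056] [  64.  -131.1   59.2]
(0.482, -0.0955, 0.09, 1.438) -> [ 0.    -0.    -0.056] [  64.  -131.1  169.2]
(0.482, -0.0955, 0.0435, 1.438) -> [ 0.    -0.    -0.056] [  64.  -131.1  215.7]
```

Emit:
jog_arm --pt "0 0 -0.02 21 -43 20 45" --pt "0 0 -0.04 43 -87 40 45" --pt "0 0 -0.056 64 -131 70 45" --pt "0 0 -0.056 64 -131 120 45" --pt "0 0 -0.056 64 -131 165 45" --pt "0 0 -0.056 64 -131 195 45" --pt "0 0 -0.056 64 -131 210 45" --pt "0 0 -0.056 64 -131 215 45" --pt "0 0 -0.056 64 -131 215 45" --pt "0 0 -0.056 64 -131 215 45"

```text
t: 6.18
eef_pos: [0.4829, -0.0967, 0.0453]
tool_rot: [0.001, 0.067, 0.998, 0.0]
contact_force: [-0.4, -0.3, -0.7]
gripper_width: 0.648
grasp_force: 54.0
```

```bash
python3 - <<'E'
from h import *
o,T=pose(); print(o["contact_force"],o["grasp_force"]); go((.482,-.0955,.0415,1.438),(.50,-.27,.25,1.438))
E
```

```text
[-0.4422 -0.3273 -0.7254] 54.00379836559296
now [ 0.4829 -0.0967  0.0453] yaw 1.436 q7 1.667719665589712
(0.482, -0.0955, 0.0415, 1.438) -> [ 0.     0.002 -0.002] [1.1 1.  3.8]
(0.5, -0.27, 0.25, 1.438) -> [ 0.     0.002 -0.002] [ -40.6 -169.4 -204.7]
```

Emit:
jog_arm --pt "0 0 0 0 0 3 45" --pt "0 0 0 0 0 3 45" --pt "0 0 0 0 0 3 85" --pt "0 0 0 0 0 3 85" --pt "0 0 0 0 0 3 85" --pt "0 0 0 0 0 -20 85" --pt "0 0 0 0 0 -65 85" --pt "0 0 0 0 0 -125 85" --pt "0 0 0 0 0 -185 85" --pt "0 0 0 -20 -60 -205 85"

```text
t: 7.42
eef_pos: [0.4957, -0.1517, 0.2522]
tool_rot: [0.003, 0.063, 0.998, 0.001]
contact_force: [0.9, -0.9, -0.1]
gripper_width: 0.995
grasp_force: 0.0
```

```bash
python3 - <<'E'
from m import *
p=see("w3.png","carton_mid","square_plinth","bottle_mid","tape_mid","canister_mid")
go((.53,-.30,.25,1.2))
E
```

```text
tcp [ 0.496  -0.1637  0.2538] t 7.475
carton_mid [331. 155.] 0.98 [ 0.4822 -0.0949]
carton_mid [100. 162.] 0.45 [ 0.4579 -0.3361]
tape_mid [140. 277.] 0.91 [ 0.6021 -0.333 ]
tape_mid [ 99. 161.] 0.23 [ 0.458  -0.3444]
canister_mid [257. 326.] 0.66 [ 0.6723 -0.1993]
now [ 0.4925 -0.1542  0.2472] yaw 1.437 q7 1.6955372441361067
(0.53, -0.3, 0.25, 1.2) -> [ 0.    -0.002  0.237] [ -56.7 -139.5   -2.9]
```

View pics/w3.png

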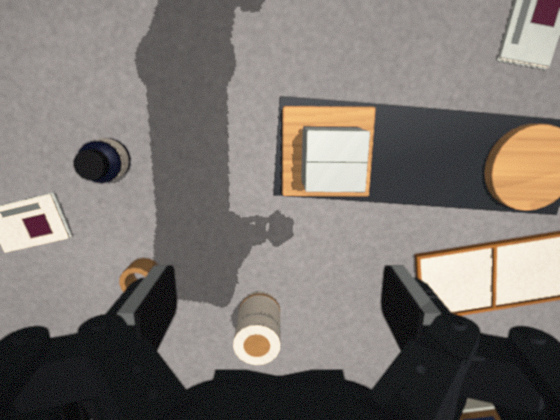

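The carton sits centred and square on the plinth at (335,160). The bottle is at (100,162), the tape at (140,275), and the canister lid at (257,345). Next, move over the bottle.

Emit:
jog_arm --pt "0 0 0 15 -60 0 85" --pt "0 0 0 35 -120 10 85" --pt "0 0 0 50 -168 30 85" --pt "0 0 0 57 -181 50 85" --pt "0 0 0 57 -181 50 85" --pt "0 0 0 57 -181 50 85"

```text
t: 8.48
eef_pos: [0.4134, -0.3253, 0.1982]
tool_rot: [-0.0, 0.066, 0.998, 0.0]
contact_force: [-1.4, -0.4, -0.1]
gripper_width: 0.995
grasp_force: 0.0
```

```bash
python3 - <<'E'
from m import *
p=see("w4.png","bottle_mid")
cap=bot.spot_in("bottle_mid",p); print(cap[:2])
E
```

```text
tcp [ 0.4137 -0.3254  0.1986] t 8.525
bottle_mid [271. 233.] 0.67 [ 0.458  -0.3382]
[{'xy': [272.2, 230.7], 'score': 0.93}]
```

View pics/w4.png

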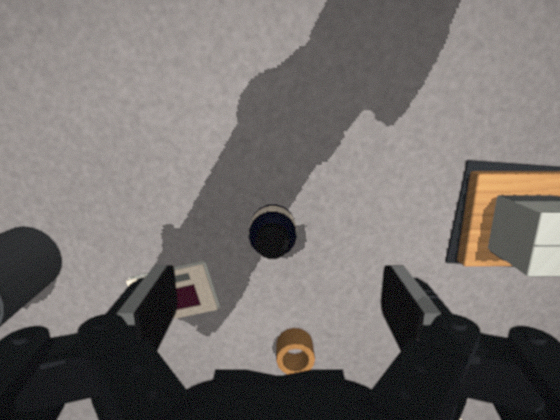

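```bash
python3 - <<'E'
from m import *
p=shot("wrist"); g=p["pixels"].max(2)
b=seg(p,(g<48),(273,236),.052); print("cap",cv2.minEnclosingCircle(b))
t=np.argwhere(wood(p)[300:400,250:340]); print("tape px",t.mean(0)[::-1]+[250,300])
print(ray(p,(273,233),.026), ray(p,(273,237),.052),ray(p,(295,358),.03))
go((.458,-.3375,.06,1.436),(.458,-.3375,.004,1.436))
E
```

```text
area [ 250  211   47   46 1676]
cap ((449.8219299316406, -335.8880920410156), 21.544586181640625)
tape px [295.1255 350.9109]
[ 0.4585 -0.3374  0.026 ] [ 0.4526 -0.3362  0.052 ] [ 0.601  -0.3332  0.03  ]
now [ 0.4134 -0.326   0.1987] yaw 1.438 q7 2.1324396892191637
(0.458, -0.3375, 0.06, 1.436) -> [0.    0.001 0.002] [-45.5  -5.5 138.8]
(0.458, -0.3375, 0.004, 1.436) -> [0.    0.001 0.002] [-45.5  -5.5 194.8]
```

Emit:
jog_arm --pt "0 0 0 -20 -3 40 85" --pt "0 0 0 -44 -5 80 85" --pt "0 0 0 -44 -5 130 85" --pt "0 0 0 -44 -5 170 85" --pt "0 0 0 -44 -5 190 85" --pt "0 0 0 -44 -5 196 85" --pt "0 0 0 -44 -5 196 38" --pt "0 0 0 -44 -5 196 38" --pt "0 0 0 -44 -5 196 38" --pt "0 0 0 -44 -5 196 38" --grip_force 35

```text
t: 9.93
eef_pos: [0.4562, -0.3383, 0.0038]
tool_rot: [0.001, 0.067, 0.998, -0.0]
contact_force: [-1.6, 1.7, 5.0]
gripper_width: 0.526
grasp_force: 35.3
```

```bash
python3 - <<'E'
from h import *
o,T=pose(); print(o["gripper_width"]*85.4,o["grasp_force"],o["contact_force"]); go((.482,-.095,.25,1.436))
E
```

```text
44.87945193624592 35.337644655955955 [-1.6419  1.7142  4.9945]
now [ 0.4562 -0.3383  0.0038] yaw 1.436 q7 2.2568846514408913
(0.482, -0.095, 0.25, 1.436) -> [-0.001  0.002 -0.   ] [   6.6  244.4 -246.4]
```

Emit:
jog_arm --pt "0 0 0 0 0 -50 38" --pt "0 0 0 0 10 -100 38" --pt "0 0 0 2 60 -145 38" --pt "0 0 0 3 110 -160 38" --pt "0 0 0 4 165 -160 38" --pt "0 0 0 6 215 -155 38" --pt "0 0 0 6 244 -145 38" --pt "0 0 0 6 244 -125 38" --pt "0 0 0 6 244 -105 38" --pt "0 0 0 6 244 -95 38"

```text
t: 11.18
eef_pos: [0.4817, -0.095, 0.0969]
tool_rot: [-0.0, 0.067, 0.998, 0.0]
contact_force: [-0.1, -0.9, -0.5]
gripper_width: 0.524
grasp_force: 36.8
```

```bash
python3 - <<'E'
from h import *
p=see("w5.png","carton_mid","bottle_mid"); s=shot("side"); cv2.imwrite("pics/s5.png",cv2.resize(s["pixels"][120:280,140:340,::-1],(800,640)[:2],interpolation=cv2.INTER_CUBIC)[:600])
go((.482,-.095,.0845,1.436))
E
```

```text
tcp [ 0.4813 -0.0951  0.0961] t 11.225
bottle_mid [278. 305.] 0.9 [ 0.5419 -0.1037]
now [ 0.4824 -0.0954  0.0977] yaw 1.435 q7 1.693281310139104
(0.482, -0.095, 0.0845, 1.436) -> [ 0.     0.001 -0.001] [ 0.5  0.4 13.2]
```

View pics/w5.png

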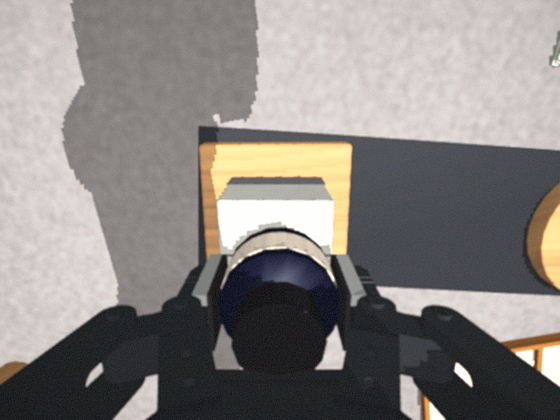

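The bottle, held upright at (278,300), is centred left to right over the carton at (275,220). I'll check the fore-aft offset.

```bash
python3 - <<'E'
from h import *
p=shot("wrist"); d=bot.tip_of("bottle_mid",p)[0]; print(d, ray(p,d["xy"],.118+.001))
print("carton near edge mid", ray(p,(275,199),.08), "expect",.482-.028)
E
```

```text
{'xy': [276.3, 300.2], 'score': 0.78} [ 0.4838 -0.097   0.119 ]
carton near edge mid [ 0.4531 -0.0936  0.08  ] expect 0.45399999999999996
```

Emit:
jog_arm --pt "0 0 0 1 1 8 38" --pt "0 0 0 1 1 12 38" --pt "0 0 0 1 1 13 38" --pt "0 0 0 1 1 13 38" --pt "0 0 0 1 1 13 85" --pt "0 0 0 1 1 13 85" --pt "0 0 0 1 1 13 85" --pt "0 0 0 1 1 -20 85" --pt "0 0 0 1 1 -70 85" --pt "0 0 0 1 1 -130 85"

```text
t: 12.72
eef_pos: [0.4804, -0.094, 0.2281]
tool_rot: [-0.001, 0.067, 0.998, -0.0]
contact_force: [0.8, 0.3, 0.7]
gripper_width: 0.994
grasp_force: 0.0
```

```bash
python3 - <<'E'
from h import *
p=see("w6.png","carton_mid"); d=bot.tip_of("bottle_mid",p); print([(e,ray(p,e["xy"],.106)) for e in d[:1]])
go((.56,-.33,.22,1.436),(.56,-.33,.22,.0),(.52,-.33,.22,1))
E
```

```text
tcp [ 0.4848 -0.0951  0.236 ] t 12.775
carton_mid [487. 189.] 0.36 [0.5165 0.1136]
[({'xy': [279.8, 205.4], 'score': 0.64}, array([ 0.4839, -0.0938,  0.106 ]))]
now [ 0.4834 -0.0943  0.2304] yaw 1.436 q7 1.5906320378966692
(0.56, -0.33, 0.22, 1.436) -> [ 0.002  0.007 -0.   ] [-107.5 -223.3   10.8]
(0.56, -0.33, 0.22, 0.0) -> [0.006 0.005 1.436] [-107.5 -223.3   10.8]
(0.52, -0.33, 0.22, 1) -> [0.003 0.007 0.436] [ -67.9 -228.7   10.5]
```

Emit:
jog_arm --pt "0 0 0 -20 -45 0 85" --pt "0 0 0 -45 -95 0 85" --pt "0 0 0 -70 -145 5 85" --pt "0 0 0 -95 -195 15 85" --pt "0 0 0 -112 -223 30 85" --pt "0 0 0 -112 -223 30 85" --pt "0 0 0 -112 -223 30 85"

```text
t: 13.75
eef_pos: [0.5617, -0.329, 0.1961]
tool_rot: [-0.001, 0.067, 0.998, 0.001]
contact_force: [-0.2, 0.4, 0.6]
gripper_width: 0.994
grasp_force: 0.0
```

```bash
python3 - <<'E'
from m import *
p=see("w7.png","tape_mid","canister_mid"); w=wood(p)
d=bot.tip_of("tape_mid",p)[0]["xy"]; s=bot.spot_in("tape_mid",p); print(s)
x,y=np.round(d).astype(int); ys,xs=np.where(w[y-40:y+40,x-40:x+40]); print("bbox",xs.min()+x-40,xs.max()+x-40,ys.min()+y-40,ys.max()+y-40)
x0,y0=map(float,ray(p,d,.015)[:2])
go((x0,y0,.005,1.436))
E
```

```text
tcp [ 0.5621 -0.3287  0.1967] t 13.8
tape_mid [278. 226.] 0.95 [ 0.6025 -0.3348]
canister_mid [429. 284.] 0.66 [ 0.6744 -0.1971]
[{'xy': [278.0, 232.9], 'score': 0.9}]
bbox 259 302 202 250
now [ 0.5625 -0.329   0.1976] yaw 1.437 q7 2.087363165943411
(0.6025381565859733, -0.33479971578852236, 0.005, 1.436) -> [0.    0.001 0.001] [-40.3  -0.5 192.7]
```

Emit:
jog_arm --pt "0 0 0 -20 0 45 85" --pt "0 0 0 -40 0 90 85" --pt "0 0 0 -40 0 140 85" --pt "0 0 0 -40 0 175 85" --pt "0 0 0 -40 0 190 85" --pt "0 0 0 -40 0 194 85" --pt "0 0 0 -40 0 194 34" --pt "0 0 0 -40 0 194 34" --pt "0 0 0 -40 0 194 34" --pt "0 0 0 -40 0 194 34" --grip_force 30

```text
t: 15.25
eef_pos: [0.6028, -0.3358, 0.0049]
tool_rot: [0.001, 0.067, 0.998, -0.0]
contact_force: [-0.2, 0.5, 5.4]
gripper_width: 0.484
grasp_force: 29.9
```

```bash
python3 - <<'E'
from h import *
o,T=pose(); print(o["gripper_width"]*85.4,o["grasp_force"],o["contact_force"]); go((.57,.12,.24,1.6),(.659,.147,.1,1.6))
E
```

```text
41.29407420896509 29.94137286907062 [-0.2487  0.4654  5.3567]
now [ 0.6028 -0.3358  0.0049] yaw 1.436 q7 2.1506332644089308
(0.57, 0.12, 0.24, 1.6) -> [-0.001  0.002 -0.164] [  93.2  447.2 -235.5]
(0.659, 0.147, 0.1, 1.6) -> [-0.001  0.002 -0.164] [  9.  486.  -95.3]
```

Emit:
jog_arm --pt "0 0 0 0 0 -50 34" --pt "0 0 0 5 10 -105 34" --pt "0 0 -0.02 15 60 -145 34" --pt "0 0 -0.04 25 115 -170 34" --pt "0 0 -0.07 35 172 -185 34" --pt "0 0 -0.1 45 230 -195 34" --pt "0 0 -0.13 52 288 -195 34" --pt "0 0 -0.16 58 346 -195 34" --pt "0 0 -0.164 62 404 -195 34" --pt "0 0 -0.164 64 455 -195 34"

```text
t: 16.5
eef_pos: [0.5995, 0.1265, 0.1989]
tool_rot: [0.001, -0.015, 1.0, 0.0]
contact_force: [1.9, -0.1, -1.2]
gripper_width: 0.486
grasp_force: 30.7
```

```bash
python3 - <<'E'
from m import *
p=see("w8.png","tray","round_plinth"); s=bot.spot_in("tray",p); print(s[:2])
o,T=pose(); print(o["gripper_width"],o["grasp_force"]); go((.659,.147,.06,1.614))
E
```

```text
tcp [0.5995 0.136  0.1986] t 16.55
tray [250. 237.] 0.57 [0.6602 0.0988]
round_plinth [281. 103.] 0.81 [0.5252 0.1266]
[{'xy': [225.2, 224.3], 'score': 0.8}]
0.48949250957781765 30.70962473982945
now [0.5995 0.1252 0.1984] yaw 1.603 q7 1.451391092172677
(0.659, 0.147, 0.06, 1.614) -> [ 0.     0.    -0.011] [-60.1  19.9 138.4]
```

View pics/w8.png

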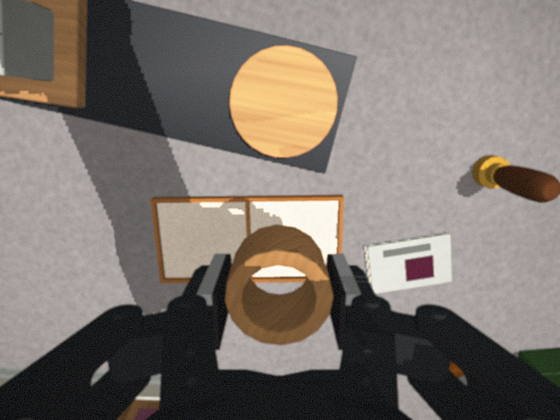

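The tape is held level at (280,285). The left tray compartment is centred at about (294,238), which agrees with (0.659, 0.146).

Emit:
jog_arm --pt "0 0 -0.01 -30 10 25 34" --pt "0 0 -0.01 -60 20 60 34" --pt "0 0 -0.01 -60 20 110 34" --pt "0 0 -0.01 -60 20 155 34" --pt "0 0 -0.01 -60 20 180 34" --pt "0 0 -0.01 -60 20 188 34" --pt "0 0 -0.01 -60 20 188 34" --pt "0 0 -0.01 -60 20 188 60" --pt "0 0 -0.01 -60 20 188 60" --pt "0 0 -0.01 -60 20 140 60"

```text
t: 17.95
eef_pos: [0.6562, 0.1455, 0.0557]
tool_rot: [-0.003, -0.02, 1.0, -0.001]
contact_force: [-0.3, 1.0, 0.9]
gripper_width: 0.702
grasp_force: 0.0
```

```bash
python3 - <<'E'
from h import *
o,T=pose(); print(o["contact_force"]); go((.62,-.18,.24,1.5))
E
```

```text
[-0.2633  0.9571  0.9058]
now [0.6562 0.1455 0.0557] yaw 1.61 q7 1.513222377874636
(0.62, -0.18, 0.24, 1.5) -> [-0.002 -0.006  0.11 ] [  50.3 -324.1 -183.5]
```

Emit:
jog_arm --pt "0 0 0 0 0 -50 85" --pt "0 0 0 5 -10 -105 85" --pt "0 0 0.03 15 -60 -150 85" --pt "0 0 0.05 25 -118 -180 85" --pt "0 0 0.08 35 -176 -184 85" --pt "0 0 0.11 42 -234 -184 85" --pt "0 0 0.11 46 -292 -184 85" --pt "0 0 0.11 50 -340 -184 85" --pt "0 0 0.11 50 -340 -184 85" --pt "0 0 0.11 50 -340 -184 85"

```text
t: 19.2
eef_pos: [0.6225, -0.1953, 0.2424]
tool_rot: [0.0, 0.035, 0.999, 0.0]
contact_force: [0.1, 0.5, 0.9]
gripper_width: 0.995
grasp_force: 0.0
```

```bash
python3 - <<'E'
from m import *
p=see("w9.png","canister_mid","tape_mid","tray")
h=cv2.cvtColor(p["pixels"],cv2.COLOR_RGB2HSV)
t=shot("top")
for n in ("tape_mid","tray","bottle_mid","carton_mid","canister_mid"):
    print(n,[(np.round(d["xy"]),d["score"]) for d in bot.tip_of(n,t)[:2]])
print("tape",[ray(t,d["xy"],.019) for d in bot.tip_of("tape_mid",t)[:1]])
E
```

```text
tcp [ 0.6228 -0.1944  0.2423] t 19.25
tape_mid [(array([264., 153.]), 0.71)]
tray [(array([279., 152.]), 0.98)]
bottle_mid [(array([346., 206.]), 0.6)]
carton_mid [(array([154., 267.]), 0.87), (array([204., 249.]), 0.77)]
canister_mid [(array([373., 148.]), 0.47)]
tape [array([0.6655, 0.1452, 0.019 ])]
```

View pics/w9.png

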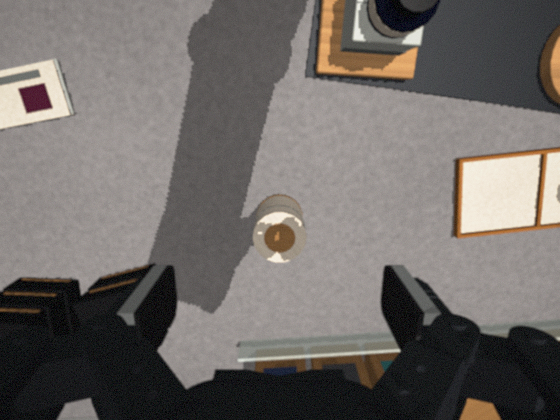

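The canister stands alone, with its lid at (279,237) and base near (280,200). The glass case edge is at row 345. The bottle is upright on the carton at (385,20).

```bash
python3 - <<'E'
from m import *
p=shot("wrist"); l=ray(p,(279,237),.072); print("lid",l,"wall front",ray(p,(280,345),.06), ray(p,(280,345),.1),"boxes",ray(p,(150,270),.06))
l2=[ray(p,d["xy"],.036) for d in bot.tip_of("canister_mid",p)[:1]]; print(l2)
go((l[0],l[1],.03,1.5))
E
```

```text
lid [ 0.671  -0.1989  0.072 ] wall front [ 0.8022 -0.207   0.06  ] [ 0.7712 -0.2051  0.1   ] boxes [ 0.7025 -0.3337  0.06  ]
[array([ 0.6683, -0.1978,  0.036 ])]
now [ 0.6224 -0.1959  0.2421] yaw 1.5 q7 1.9015129195225258
(np.float64(0.6710470123105075), np.float64(-0.1989284083151018), 0.03, 1.5) -> [-0. -0.  0.] [-48.8   0.4 212.1]
```

Emit:
jog_arm --pt "0 0 0 -25 0 40 85" --pt "0 0 0 -48 0 80 85" --pt "0 0 0 -48 0 130 85" --pt "0 0 0 -48 0 175 85" --pt "0 0 0 -48 0 205 85" --pt "0 0 0 -48 0 215 85" --pt "0 0 0 -48 0 215 42" --pt "0 0 0 -48 0 215 42" --pt "0 0 0 -48 0 215 42" --pt "0 0 0 -48 0 215 42" --grip_force 35

```text
t: 21.1
eef_pos: [0.6716, -0.1997, 0.0291]
tool_rot: [0.002, 0.035, 0.999, -0.0]
contact_force: [0.0, 0.3, 7.6]
gripper_width: 0.599
grasp_force: 36.7
```

```bash
python3 - <<'E'
from h import *
o,T=pose(); print(o["gripper_width"]*85.4,o["grasp_force"],o["contact_force"]); go((.527,.127,.24,1.45),(.527,.127,.1,1.45))
E
```

```text
51.18545672362554 36.69388175010681 [0.0281 0.2745 7.5536]
now [ 0.6716 -0.1997  0.0291] yaw 1.5 q7 1.976993863478578
(0.527, 0.127, 0.24, 1.45) -> [-0.     0.003  0.05 ] [ 166.7  315.6 -211.6]
(0.527, 0.127, 0.1, 1.45) -> [-0.     0.003  0.05 ] [167.1 315.6 -71.6]
```

Emit:
jog_arm --pt "0 0 0 0 0 -50 42" --pt "0 0 0 5 10 -105 42" --pt "0 0 0 20 50 -150 42" --pt "0 0 0.01 50 97 -180 42" --pt "0 0 0.02 80 145 -180 42" --pt "0 0 0.03 110 200 -180 42" --pt "0 0 0.04 140 255 -175 42" --pt "0 0 0.05 167 305 -150 42" --pt "0 0 0.05 167 316 -120 42" --pt "0 0 0.05 167 316 -100 42"

```text
t: 22.35
eef_pos: [0.525, 0.1297, 0.1263]
tool_rot: [-0.0, 0.059, 0.998, 0.0]
contact_force: [-0.6, -0.6, -1.7]
gripper_width: 0.6
grasp_force: 37.1
```

```bash
python3 - <<'E'
from m import *
p=see("w10.png","canister_mid"); w=wood(p)
d=bot.tip_of("canister_mid",p); o,T=pose(); print([ray(p,e["xy"],T[2,3]-.0291+.036) for e in d[:1]],o["gripper_width"]*85.4)
go((.526,.127,.055,1.45),(.526,.127,.0505,1.45))
E
```

```text
tcp [0.5238 0.1283 0.1242] t 22.4
[] 51.51514908589689
now [0.5253 0.1274 0.1267] yaw 1.45 q7 1.2998795281968445
(0.526, 0.127, 0.055, 1.45) -> [-0.001 -0.002 -0.   ] [-0.9 -0.2 71.7]
(0.526, 0.127, 0.0505, 1.45) -> [-0.001 -0.002 -0.   ] [-0.9 -0.2 76.2]
```

View pics/w10.png

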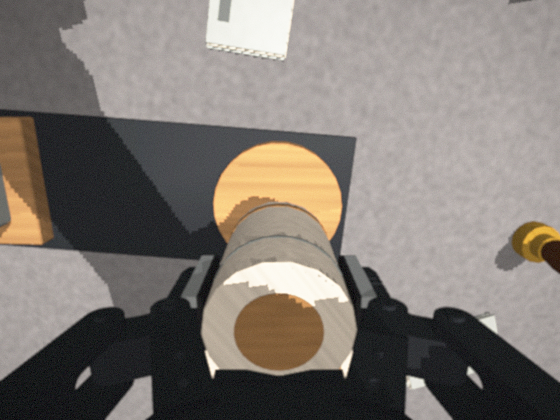

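```bash
python3 - <<'E'
from m import *
p=shot("wrist"); w=wood(p); o,T=pose(); print(T[:3,3])
c=np.where(w[200])[0]; c=c[(c>190)&(c<360)]; r=np.where(w[:,278])[0]; r=r[(r>100)]; print(c.min(),c.max(),r.min())
e=ray(p,(278,r.min()),.02); print("plinth near",e,"l/r",ray(p,(c.min(),200),.02),ray(p,(c.max(),200),.02))
print("canister near bottom",ray(p,(279,204),T[2,3]-.0291))
print("lid",ray(p,(279,331),T[2,3]-.0291+.072))
go((.526,.127,.0505,1.45))
E
```

```text
[0.5261 0.1273 0.1276]
216 344 140
plinth near [0.4767 0.1325 0.02  ] l/r [0.5146 0.0817 0.02  ] [0.526  0.1756 0.02  ]
canister near bottom [0.5015 0.1301 0.0985]
lid [0.5249 0.1271 0.1705]
now [0.5261 0.1273 0.1276] yaw 1.449 q7 1.2998035826670389
(0.526, 0.127, 0.0505, 1.45) -> [-0.    -0.    -0.001] [ 0.1 -0.3 77.1]
```

Emit:
jog_arm --pt "0 0 0 1 1 35 42" --pt "0 0 0 1 1 60 42" --pt "0 0 0 1 1 73 42" --pt "0 0 0 1 1 78 42" --pt "0 0 0 1 1 78 42" --pt "0 0 0 1 1 78 42" --pt "0 0 0 1 1 78 85" --pt "0 0 0 1 1 78 85" --pt "0 0 0 1 1 78 85" --pt "0 0 0 1 1 40 85"

```text
t: 23.8
eef_pos: [0.5231, 0.1284, 0.0855]
tool_rot: [-0.002, 0.06, 0.998, -0.001]
contact_force: [0.7, 0.6, 0.5]
gripper_width: 0.999
grasp_force: 0.0
```

```bash
python3 - <<'E'
from h import *
go((.53,.31,.24,1.45),(.53,.31,.24,0.9))
E
```

```text
now [0.5231 0.1284 0.0855] yaw 1.45 q7 1.329350458061573
(0.53, 0.31, 0.24, 1.45) -> [-0.003 -0.005  0.   ] [  15.8  180.7 -154.9]
(0.53, 0.31, 0.24, 0.9) -> [-0.004 -0.004  0.55 ] [  15.8  180.7 -154.9]
```

Emit:
jog_arm --pt "0 0 0 0 0 -55 85" --pt "0 0 0 0 0 -110 85" --pt "0 0 0 5 45 -145 85" --pt "0 0 0 10 95 -155 85" --pt "0 0 0 15 145 -155 85" --pt "0 0 0 18 195 -155 85" --pt "0 0 0 18 201 -155 85" --pt "0 0 0 18 201 -155 85" --pt "0 0 0 18 201 -155 85"

```text
t: 24.92
eef_pos: [0.532, 0.3284, 0.2422]
tool_rot: [0.0, 0.062, 0.998, -0.0]
contact_force: [-0.5, 0.5, 0.7]
gripper_width: 0.997
grasp_force: 0.0
```

```bash
python3 - <<'E'
from m import *
p=see("w11.png","stamp_mid","canister_mid"); print(bot.spot_in("stamp_mid",p)[:1])
x,y=map(float,ray(p,bot.tip_of("stamp_mid",p)[0]["xy"],.044)[:2])
h=cv2.cvtColor(p["pixels"],cv2.COLOR_RGB2HSV)
go((x,y,.04,1.45))
E
```

```text
tcp [0.532  0.3285 0.2423] t 24.975
stamp_mid [290. 227.] 0.76 [0.5819 0.3334]
canister_mid [ 79. 201.] 0.76 [0.5293 0.1186]
[{'xy': [290.7, 227.0], 'score': 0.7}]
now [0.5317 0.3297 0.2423] yaw 1.449 q7 0.9390845442415311
(0.5819108152724133, 0.3334120747548501, 0.04, 1.45) -> [ 0.     0.    -0.001] [-49.3   9.8 202.4]
```

View pics/w11.png

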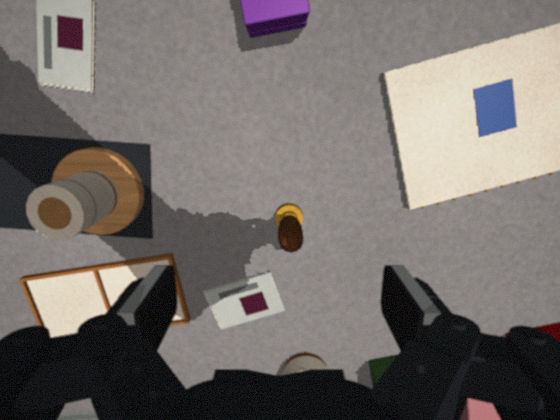

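Emit:
jog_arm --pt "0 0 0 -25 5 40 85" --pt "0 0 0 -49 10 85 85" --pt "0 0 0 -49 10 130 85" --pt "0 0 0 -49 10 175 85" --pt "0 0 0 -49 10 197 85" --pt "0 0 0 -49 10 202 60" --pt "0 0 0 -49 10 202 35" --pt "0 0 0 -49 10 202 18" --pt "0 0 0 -49 10 202 18" --pt "0 0 0 -49 10 202 18" --grip_force 30

```text
t: 26.42
eef_pos: [0.5825, 0.3347, 0.0419]
tool_rot: [0.001, 0.061, 0.998, 0.001]
contact_force: [-1.0, -1.3, 7.7]
gripper_width: 0.28
grasp_force: 29.5
```

```bash
python3 - <<'E'
from h import *
o,T=pose(); print(o["gripper_width"]*85.4,o["grasp_force"],o["contact_force"]); go((.503,.016,.25,1.383),(.503,.016,.07,1.383))
E
```

```text
23.872017072289307 29.49844519374892 [-0.995  -1.284   7.7275]
now [0.5825 0.3347 0.0419] yaw 1.45 q7 1.061663686749036
(0.503, 0.016, 0.25, 1.383) -> [0.002 0.002 0.067] [  40.  -325.7 -208.7]
(0.503, 0.016, 0.07, 1.383) -> [0.002 0.002 0.067] [  40.3 -325.9  -28.7]
```

Emit:
jog_arm --pt "0 0 0 0 0 -55 18" --pt "0 0 0 0 0 -110 18" --pt "0 0 0.01 3 -30 -160 18" --pt "0 0 0.02 10 -80 -195 18" --pt "0 0 0.03 16 -135 -195 18" --pt "0 0 0.04 22 -190 -195 18" --pt "0 0 0.05 30 -245 -195 18" --pt "0 0 0.067 36 -295 -195 18" --pt "0 0 0.067 40 -326 -180 18" --pt "0 0 0.067 40 -326 -130 18"

```text
t: 27.68
eef_pos: [0.5041, 0.0132, 0.1722]
tool_rot: [0.003, 0.096, 0.995, 0.001]
contact_force: [0.5, 1.2, -2.0]
gripper_width: 0.277
grasp_force: 30.3
```

```bash
python3 - <<'E'
from m import *
p=see("w12.png","board","square_plinth","round_plinth"); o,T=pose(); d=bot.tip_of("stamp_mid",p)
print(o["gripper_width"]*85.4,[ray(p,e["xy"],T[2,3]-.0419+.044) for e in d[:1]])
go((.503,.016,.048,1.383))
E
```

```text
tcp [0.4991 0.0144 0.165 ] t 27.725
board [281. 183.] 0.67 [0.5027 0.0157]
23.534392192609673 [array([0.5057, 0.0107, 0.1726])]
now [0.5031 0.0162 0.1714] yaw 1.384 q7 1.4103366321601214
(0.503, 0.016, 0.048, 1.383) -> [0.    0.001 0.001] [  0.2  -0.2 123.4]
```

View pics/w12.png

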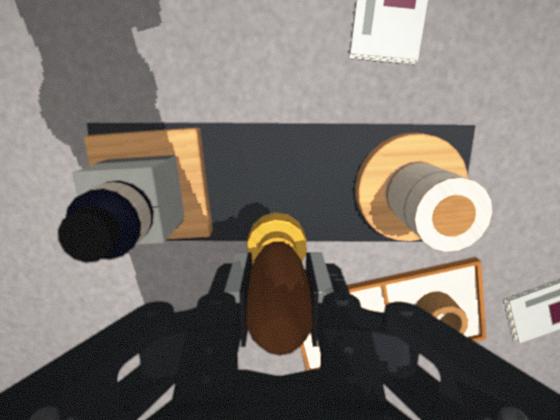

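The stamp is held upright at (278,280) over the board's middle at (281,183). The tape lies in the left compartment at (440,312), the bottle is on the carton and the canister is on its plinth. Now lower the stamp and release it.

Emit:
jog_arm --pt "0 0 0 0 0 45 18" --pt "0 0 0 0 0 85 18" --pt "0 0 0 0 0 110 18" --pt "0 0 0 0 0 121 18" --pt "0 0 0 0 0 125 18" --pt "0 0 0 0 0 125 18" --pt "0 0 0 0 0 125 18"

```text
t: 28.8
eef_pos: [0.5031, 0.0159, 0.046]
tool_rot: [0.001, 0.094, 0.996, 0.0]
contact_force: [-0.2, 0.6, -1.8]
gripper_width: 0.277
grasp_force: 30.3
```

```bash
python3 - <<'E'
from h import *
o,T=pose(); print(T[:3,3],o["contact_force"])
E
```

```text
[0.5031 0.0159 0.046 ] [-0.1837  0.6262 -1.7931]
```

Opening to 55 only, then straight up.

Emit:
jog_arm --pt "0 0 0 0 0 0 55" --pt "0 0 0 0 0 0 55" --pt "0 0 0 0 0 0 55" --pt "0 0 0 0 0 -20 55" --pt "0 0 0 0 0 -60 55" --pt "0 0 0 0 0 -110 55" --pt "0 0 0 0 0 -165 55" --pt "0 0 0 -10 0 -210 55" --pt "0 0 0 -10 0 -210 55" --pt "0 0 0 -10 0 -210 55"

```text
t: 30.05
eef_pos: [0.5115, 0.0139, 0.2545]
tool_rot: [-0.001, 0.094, 0.996, 0.0]
contact_force: [0.1, 0.1, -0.9]
gripper_width: 0.64
grasp_force: 0.0
```

```bash
python3 - <<'E'
from m import *
p=see("w13.png","square_plinth","round_plinth","board","tray")
for n,z in (("carton_mid",.05),("bottle_mid",.106),("canister_mid",.056),("stamp_mid",.048),("tape_mid",.019)):
    print(n,[(e["score"],ray(p,e["xy"],z)[:2]) for e in bot.tip_of(n,p)[:2]])
E
```

```text
tcp [0.5111 0.0139 0.2539] t 30.1
board [275. 163.] 0.88 [0.5016 0.0112]
tray [366. 278.] 0.62 [0.6654 0.0973]
carton_mid []
bottle_mid [(0.73, array([ 0.4829, -0.0952]))]
canister_mid [(0.79, array([0.5269, 0.1299]))]
stamp_mid [(0.76, array([0.5034, 0.0124]))]
tape_mid [(0.64, array([0.6599, 0.1457]))]
```

View pics/w13.png

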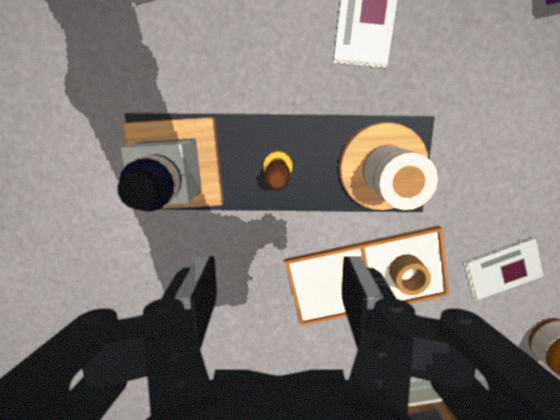

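All five things stand where they should: carton and bottle at (170,170), stamp at (277,170), canister at (395,175), and the tape in the left compartment at (410,272). The estimated positions agree to within a few millimetres.

```bash
python3 -c "
from station import bot
print(bot.hand_in())"
```

```text
the job is handed in; nothing more can be done
None
```

The job is handed in: all five things were placed as asked and none was knocked over, with my last camera check putting each within a few millimetres of its target; no verdict came back.

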